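# Refit the drive pinion of an etching press

### The job

The gear-side frame of our etching press stands on its sloped repair cradle; put the small 12-tooth pinion back on its stud, hub outwards, rocking it about its axis as you lower it until its teeth drop into mesh with the big wheel and it sits fully home on the stud's shoulder, without forcing it. Then turn it about a quarter turn by its hub, either way, so that the big wheel follows it round, and let go with it still fully home. Do not turn the wheel in any other way, and leave everything else on the bench where it lies.

Things in the scene. Friction and masses are not known exactly. Their poses are not given: they have to be found in the camera images.
- pinion: Loose drive pinion, a bare steel spur gear of 0.4 to 0.7 kg: 12 coarse teeth (pitch 30 degrees), 70 mm over the teeth, toothed part 18 mm thick, above it a plain round hub; 52 mm tall in all, with a 20 mm bore right through. Starts flat on the bench, hub up. Origin: centre of the toothed end face (underside); z: along the bore to the hub. Its x axis is not indexed to the teeth.
- pinion_hub (a point): Point on the pinion's axis in its hub, 41 mm above its underside (11 mm below the hub's end), a good height to grip. The hub is round, 34 mm in diameter, and rises 34 mm above the teeth. Same axes as the pinion.
- spare_gear: A second loose steel gear, same make but bigger: 16 teeth, 90 mm over the teeth, same hub and height. It may lie on either side of the pinion. Leave it where it lies. Origin: centre of its underside.
- stud_seat (a point): Point on the stud's axis at its shoulder, on the green press frame: the pinion's origin comes here when fully home. z points out along the stud, 30 degrees from vertical, leaning towards the cradle's low front edge; x points up the slope, y across it. The shoulder is 28 mm across, 6 mm proud of the plate. While its teeth are not in mesh the pinion lands on the wheel's teeth 18 mm short of home.
- stud_tip (a point): Free end of the stud, 46 mm out from stud_seat along z, same axes. The stud is fixed, steel, 18 mm in diameter; its last 6 mm are a cone down to 10 mm.
- wheel_axis (a point): Point on the big wheel's axis level with stud_seat, 91 mm from it (55 mm up the slope, 72.5 mm across towards -y); same axes, z is the wheel's axis. Steel, 24 teeth, 130 mm over the teeth, which stand 0 to 18 mm along z like the seated pinion's; hub and nut reach 34 mm. A drag of 0.6 N m holds it. In mesh the teeth have about 1.5 mm of play; tooth ends are eased by 0.5 mm.
- wheel_mark (a point): A small punch mark on the face of the big wheel's rim, 49 mm from its axis; it goes round with the wheel (about 37 mm as the pinion makes a quarter turn). It is not indexed to the teeth, and the wheel's start angle varies: where its teeth stand must be seen or felt.
- cradle: The fixed dark steel repair cradle with the green press frame (235 mm wide, 320 mm long) lying on it at 30 degrees. Origin: on the bench, plumb under stud_seat, 78 mm below it; x points level up-slope, away from the low front edge; z up.
- wrench: Loose ring spanner, 200 mm long, lying on the bench. Leave alone.
- grease_tin: Loose round metal tin, 72 mm in diameter, 45 mm tall. Leave alone.
- brayer: Loose hand ink roller with a wooden handle, 130 mm roller, 42 mm thick, about 190 mm long. Leave alone.
- mallet: Loose mallet, 270 mm long, lying on the bench. Leave alone.
- ink_knife: Loose ink knife with a dark wooden handle, 240 mm long. Leave alone.
Things that resemble listed ones, but are neither listed nor needed, are in the scene too. Leave any blue or brown look-alike of the pinion alone.

How it is judged:
By the outcome, as a careful person would: the job done as asked, in the order asked, and still so for the second after the job is handed in, with the robot touching nothing.
It also fails if it takes over 58 s, if anything falls off the work surface, if the arm or the gripper's body presses on something with over 40 N, if the wrist force passes 120 N, or if a joint passes its speed limit or range.

### The arm

A 6-joint arm with a two-finger parallel gripper is mounted at the origin on the work surface. World frame = base frame: x ahead of the robot, y to its left, z up, the work surface at z = 0. Lengths are in mm, angles in rad, forces in N, time in s.
With the tool pointing down it reaches from about 275 to 825 mm from the base axis. Payload 5.2 kg.
Tool frame: the origin (TCP) lies on the front face of the gripper's body, between the roots of the fingers; the fingertips stand 84 mm ahead of it and the grasp point (between the pads) lies 65 mm ahead of it; z points along the fingers, y is the line along which they close (so a half turn about z gives the same grasp; the last joint's range is limited). The gripper opens to 93 mm and grips with 3 to 60 N. Pads are 15 mm wide; open, the fingers measure 128 mm over their backs; the gripper's body (75 mm by 188 mm) begins 65 mm behind the grasp point.
Start: joints at [1.108, 0.259, 1.535, -0, 1.348, -0.203], TCP at [141.266, 531.554, 302.753] pointing down, gripper open.
Joint ranges: [-3.14, 3.14], [-0.91, 2.08], [0.19, 2.58], [-1.22, 4.36], [0.22, 2.71], [-3.12, 3.12]. Speed limits (rad/s): [2.57, 2.57, 3.14, 3.14, 3.14, 3.14].

### API

Orientations are given as [roll, pitch, yaw] about the fixed x, y, z axes, in that order (R = Rz(yaw) Ry(pitch) Rx(roll)).
In Python, from rig import bot gives the robot as it stands. The module is installed in compiled form; this text tells all that it offers. Calls block until the motion is done:
- bot.move_ptp(position, orientation): joint-space move of the TCP to a pose.
- bot.move_l(position, ori=None, max_speed=150, f_stop=None): straight line of the TCP; ori=None keeps the orientation; max_speed is the mean speed in mm/s. With f_stop (N) it stops when the force on the tool has changed by that much, and returns True; else False.
- bot.set_joints(angles): joint-space move.
- bot.command_gripper(opening, effort=None): opening from 0.0 (shut) to 1.0 (fully open); effort is the grip in N (None keeps the last); returns when the fingers have stopped.
- bot.pause(seconds).
- bot.inverse_kinematics(position, orientation): joint angles nearest the present ones, or None.
- bot.get_obs(): the state.
- bot.read_camera(name): name is "side" or "top"; returns the picture (400x640x3 uint8, blue, green, red); there is no depth.
- bot.get_calibration(name): a dict with "fx", "fy", "cx", "cy" (pixels), "view" (4x4, takes a point from world to camera coordinates). Camera axes: x right, y down, z forward; pixel columns grow to the right and rows downward; lengths in mm; the calibration is good to about 2 mm. A picture is of the moment at which its call begins. get_calibration takes no time and is no camera call.
A pose or a line that the arm cannot do raises bot.MotionError and nothing moves.
- bot.job_done(): hands the job in; it is judged then, once.
The state is a dict: "t": time; "qpos": joint angles; "joint_velocities": joint speeds; "joint_efforts": joint torques, N m; "eef_pos": TCP position; "ee_rot": TCP orientation; "contact_force": force on the tool from outside, world axes, zero at the start; "moment": the same for the moment, N m; "grip_width": opening from 0.0 (shut) to 1.0 (fully open); "finger_force": force on a finger pad.
Only numpy, scipy, OpenCV 4.12 (cv2) and the standard library are available. Lean on these libraries where they do the work, as an engineer would, in place of code of your own. Each camera call takes 0.05 s, during which the arm holds its last target. There are 200 camera calls.

## Working session

There is one attempt and no reset: what is moved stays moved. The work goes in short steps, each a Python script; the robot and the scene stay as the last script left them, time stands still between calls to the robot, and variables do not carry over. Pictures are saved under pics/ and viewed, at most 10 in all, crops included, and the job is handed in when it is done.

```bash
mkdir -p pics
python3 - <<'E'
from rig import bot
import cv2,numpy as np
np.set_printoptions(precision=4,suppress=True)
for n in("side","top"):
    cv2.imwrite(f"pics/{n}0.png",bot.read_camera(n)); c=bot.get_calibration(n); print(n,c)
o=bot.get_obs();print(o)
E
```

```text
side {'fx': 516.096792250628, 'fy': 516.096792250628, 'cx': 312.6461194710372, 'cy': 196.7383701833061, 'view': array([[   0.9618,   -0.2732,   -0.0172, -434.9771],
       [  -0.209 ,   -0.6924,   -0.6905,  237.6061],
       [   0.1767,    0.6678,   -0.7231, 1327.6773],
       [   0.    ,    0.    ,    0.    ,    1.    ]])}
top {'fx': 469.14317201275486, 'fy': 469.14317201275486, 'cx': 321.8133583285591, 'cy': 194.03293054892472, 'view': array([[   0.0242,   -0.9994,   -0.0243,   86.3676],
       [  -0.9857,   -0.0198,   -0.1672,  499.7284],
       [   0.1666,    0.028 ,   -0.9856, 1227.1594],
       [   0.    ,    0.    ,    0.    ,    1.    ]])}
{'t': 0.1, 'qpos': array([ 1.1082,  0.2593,  1.536 ,  0.    ,  1.348 , -0.2028]), 'joint_velocities': array([-0.0005, -0.003 , -0.0025, -0.001 ,  0.0015, -0.0002]), 'joint_efforts': array([  0.0016, -43.8203, -28.4643,   0.0719,   0.0361,  -0.0001]), 'eef_pos': array([141.0969, 531.2333, 302.0113]), 'ee_rot': array([-3.14  , -0.0003,  2.8818]), 'contact_force': array([-0.5868, -0.8881,  0.3521]), 'moment': array([-0.0269, -0.0366, -0.036 ]), 'finger_force': 0.0, 'grip_width': 0.9981457816834806}
```

View pics/side0.png

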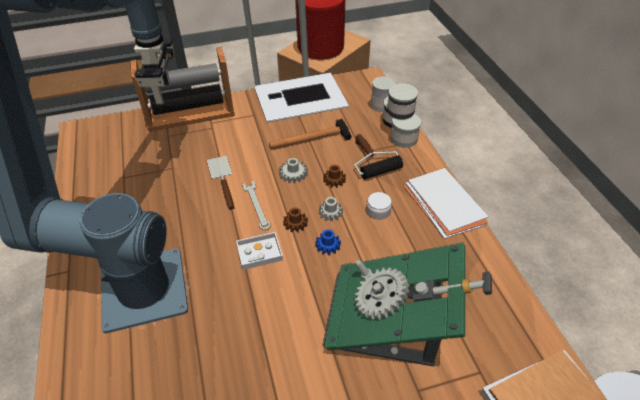

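View pics/top0.png

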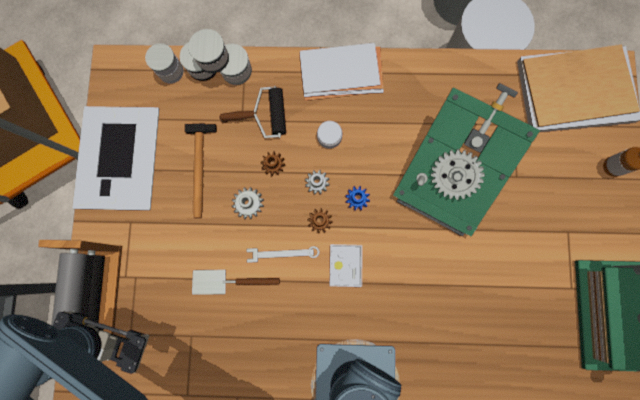

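Run:
```python
import cv2,numpy as np
s=cv2.imread("pics/side0.png");t=cv2.imread("pics/top0.png")
def c(im,x,y,w,h,k): return cv2.resize(im[y:y+h,x:x+w],None,fx=k,fy=k,interpolation=cv2.INTER_CUBIC)
a=np.hstack([c(s,320,240,100,75,4),c(t,395,135,100,75,4)])
b=np.hstack([c(s,270,150,100,75,4),c(t,230,150,100,75,4)])
cv2.imwrite("pics/crop1.png",np.vstack([a,b]))
```

```text
(no output)
```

View pics/crop1.png

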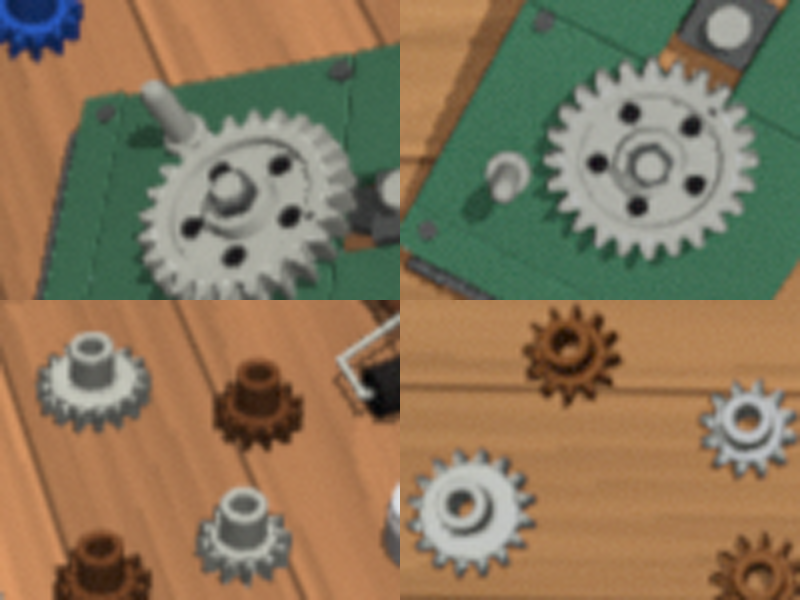

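```bash
cat > h.py <<'E'
from rig import bot
import numpy as np,cv2
from scipy.spatial.transform import Rotation as R
from scipy.optimize import least_squares
np.set_printoptions(precision=3,suppress=True)
cal={n:bot.get_calibration(n) for n in("side","top")}
def proj(n,p):
    c=cal[n];q=np.atleast_2d(p)@c["view"][:3,:3].T+c["view"][:3,3]
    return q[:,:2]/q[:,2:]*[c["fx"],c["fy"]]+[c["cx"],c["cy"]]
def tri(ps,pt):
    return least_squares(lambda p:np.r_[proj("side",p)[0]-ps,proj("top",p)[0]-pt],[450,0,50.])
def frame(x,y,yaw): # stud_seat pose
    return np.array([x,y,78.]),(R.from_euler("z",yaw)*R.from_euler("y",-30,degrees=True)).as_matrix()
E
python3 - <<'E'
from h import *
for nm,a,b in[("pin hub top",(331.2,199.5),(316.8,181)),("stud tip",(358.2,262.5),(420.5,182)),("nut",(378,287.5),(457.5,176.5)),("spare top",(293,159.5),(246.5,201.5))]:
    r=tri(a,b);print(nm,r.x,np.sqrt(r.cost))
W=[55,-72.5,0]
def f(v):
    o,M=frame(*v);P=lambda a:o+M@np.array(a,float)
    return np.r_[proj("side",P([0,0,46]))[0]-(358.2,262.5),proj("top",P([0,0,46]))[0]-(420.5,182),
     proj("side",P([55,-72.5,34]))[0]-(378,287.5),proj("top",P([55,-72.5,34]))[0]-(457.5,176.5),proj("top",P([55,-72.5,18]))[0]-(457.75,174.75)]
b=min((least_squares(f,[480,-150,y]) for y in(-2,-.5,1,2.5)),key=lambda r:r.cost)
print(b.x,b.cost,b.fun)
o,M=frame(*b.x);print(M[:,2])
E
```

```text
pin hub top [534.647 110.986  57.897] 1.5697846143221943
stud tip [ 522.601 -155.788  114.249] 0.27552844994099746
nut [ 536.446 -245.661  130.98 ] 0.7503906190974627
spare top [472.403 296.702  65.56 ] 1.073623348639074
[ 542.165 -167.412   -0.489] 1.6486033121328356 [-0.365 -0.488  0.616 -0.264 -1.076 -0.593  0.577 -0.594  0.322 -0.419]
[-0.441  0.235  0.866]
```

Run:
```python
from h import *
for px in((331,199,316.5,180.7),(292.7,159.2,246.2,201.1)):
  for n,q in(("side",px[:2]),("top",px[2:])):
    print(n,[least_squares(lambda p:proj(n,[p[0],p[1],z])[0]-q,[500,100]).x for z in(52,)])
o,M=frame(542.2,-167.4,-.489)
z=-M[:,2]
x0=R.from_euler("xyz",[np.pi,0,0])
# stud: tool orientation options
for a in range(0,360,15):
    y=M@np.array([np.cos(np.radians(a)),np.sin(np.radians(a)),0]);x=np.cross(y,z)
    e=R.from_matrix(np.c_[x,y,z]).as_euler("xyz")
    P=lambda h:o-z*(41+65+h)
    print(a,[ (lambda q:None if q is None else q)(bot.inverse_kinematics(P(h),e)) for h in(0,80)])
for yaw in range(-180,180,30):
    print(yaw,bot.inverse_kinematics([535,111,106],[np.pi,0,np.radians(yaw)]))
```

```text
side [array([541.057, 118.673])]
top [array([532.438, 112.416])]
side [array([478.502, 313.193])]
top [array([472.809, 300.304])]
0 [array([-0.5  ,  0.17 ,  2.149,  0.018,  0.3  , -0.027]), array([-0.501, -0.022,  2.137,  0.013,  0.503, -0.021])]
15 [array([-0.5  ,  0.17 ,  2.149,  0.018,  0.3  , -0.288]), array([-0.501, -0.022,  2.137,  0.013,  0.503, -0.283])]
30 [array([-0.5  ,  0.17 ,  2.149,  0.018,  0.3  , -0.55 ]), array([-0.501, -0.022,  2.137,  0.013,  0.503, -0.545])]
45 [array([-0.5  ,  0.17 ,  2.149,  0.018,  0.3  , -0.812]), array([-0.501, -0.022,  2.137,  0.013,  0.503, -0.807])]
60 [array([-0.5  ,  0.17 ,  2.149,  0.018,  0.3  , -1.074]), array([-0.501, -0.022,  2.137,  0.013,  0.503, -1.069])]
75 [array([-0.5  ,  0.17 ,  2.149,  0.018,  0.3  , -1.336]), array([-0.501, -0.022,  2.137,  0.013,  0.503, -1.33 ])]
90 [array([-0.5  ,  0.17 ,  2.149,  0.018,  0.3  , -1.597]), array([-0.501, -0.022,  2.137,  0.013,  0.503, -1.592])]
105 [array([-0.5  ,  0.17 ,  2.149,  0.018,  0.3  , -1.859]), array([-0.501, -0.022,  2.137,  0.013,  0.503, -1.854])]
120 [array([-0.5  ,  0.17 
[... 1661 characters left out ...]
501, -0.022,  2.137,  0.013,  0.503,  0.502])]
345 [array([-0.5  ,  0.17 ,  2.149,  0.018,  0.3  ,  0.235]), array([-0.501, -0.022,  2.137,  0.013,  0.503,  0.24 ])]
-180 [ 0.     0.462  1.778  0.     0.902 -1.57 ]
-150 [ 0.     0.462  1.778  0.     0.902 -2.094]
-120 [ 0.     0.462  1.778  0.     0.902 -2.618]
-90 None
-60 [ 0.     0.462  1.778 -0.     0.902  2.618]
-30 [ 0.     0.462  1.778 -0.     0.902  2.095]
0 [ 0.     0.462  1.778 -0.     0.902  1.571]
30 [ 0.     0.462  1.778 -0.     0.902  1.048]
60 [ 0.     0.462  1.778 -0.     0.902  0.524]
90 [ 0.     0.462  1.778 -0.     0.902  0.   ]
120 [ 0.     0.462  1.778  0.     0.902 -0.523]
150 [ 0.     0.462  1.778  0.     0.902 -1.047]
```

```bash
cat >> h.py <<'E'
def phase(n,im,c,M,N,rads):
    # tooth-centre angle (deg, mod 360/N) in frame M about c, best of small centre shifts
    g=cv2.cvtColor(im,cv2.COLOR_BGR2HSV).astype(np.float32); g=g[:,:,2]-g[:,:,1]
    th=np.radians(np.arange(0,360,1.)); best=(0,)
    for dx in np.arange(-6,6.1,1):
        for dy in np.arange(-6,6.1,1):
            s=0
            for r in rads:
                P=c+np.c_[dx+r*np.cos(th),dy+r*np.sin(th),0*th]@M.T
                uv=proj(n,P).astype(np.float32)
                s=s+cv2.remap(g,uv[:,0],uv[:,1],cv2.INTER_LINEAR).ravel()
            F=np.sum(s*np.exp(-1j*N*th))/len(th)
            if abs(F)>best[0]: best=(abs(F),dx,dy,(np.degrees(-np.angle(F))/N*-1*-1)%(360/N),s.std())
    return best
E
python3 - <<'E'
from h import *
o,M=frame(542.2,-167.4,-.489)
for n in("top","side"):
    im=cv2.imread(f"pics/{n}0.png")
    w=o+M@[55,-72.5,16.]
    print(n,"wheel",phase(n,im,w,M,24,[59,61,63]),"pinion",phase(n,im,np.array([533,113,15.]),np.eye(3),12,[28,30,32]))
E
```

```text
top wheel (np.float64(101.48994441208016), np.float64(-2.0), np.float64(2.0), np.float64(14.210333272554532), np.float32(155.28531)) pinion (np.float64(71.83723114180277), np.float64(5.0), np.float64(0.0), np.float64(21.098073615767657), np.float32(105.97887))
side wheel (np.float64(48.617803035145435), np.float64(-3.0), np.float64(5.0), np.float64(14.610900421402423), np.float32(104.54757)) pinion (np.float64(20.42317183120384), np.float64(6.0), np.float64(2.0), np.float64(21.29270261490874), np.float32(63.816418))
```

Run:
```python
from h import *
p=[538,113.5]
D=lambda y:[np.pi,0,np.radians(y)]
bot.command_gripper(.75,10)
bot.move_ptp([*p,170],D(180))
bot.move_l([*p,106],f_stop=8)
bot.command_gripper(0,6); o=bot.get_obs();print(o["t"],o["eef_pos"],o["grip_width"],o["contact_force"],o["finger_force"])
bot.command_gripper(.75)
bot.move_ptp([*p,106],D(90))
bot.command_gripper(0,6); o=bot.get_obs();print(o["t"],o["eef_pos"],o["grip_width"],o["contact_force"])
bot.command_gripper(0,60)
bot.move_l([*p,180],max_speed=200); o=bot.get_obs();print(o["t"],o["eef_pos"],o["grip_width"],o["contact_force"],o["ee_rot"])
for n in("side","top"): cv2.imwrite(f"pics/{n}1.png",bot.read_camera(n))
im=[cv2.imread(f"pics/{n}1.png") for n in("side","top")]
c=lambda i,x,y:cv2.resize(i[y:y+150,x:x+130],None,fx=3,fy=3)
cv2.imwrite("pics/crop2.png",np.hstack([c(im[0],270,110),c(im[1],250,120)]))
```

```text
4.0667 [538.122 113.557 106.282] 0.36374015165026363 [-0.294  1.83   2.1  ] 6.0001578874653205
6.8917 [538.036 113.499 106.022] 0.36368231650523264 [ 0.592  0.05  -0.506]
7.625 [537.242 113.488 179.074] 0.3544068427796503 [-0.78   0.236 -6.07 ] [-3.14   0.     1.571]
```

View pics/crop2.png

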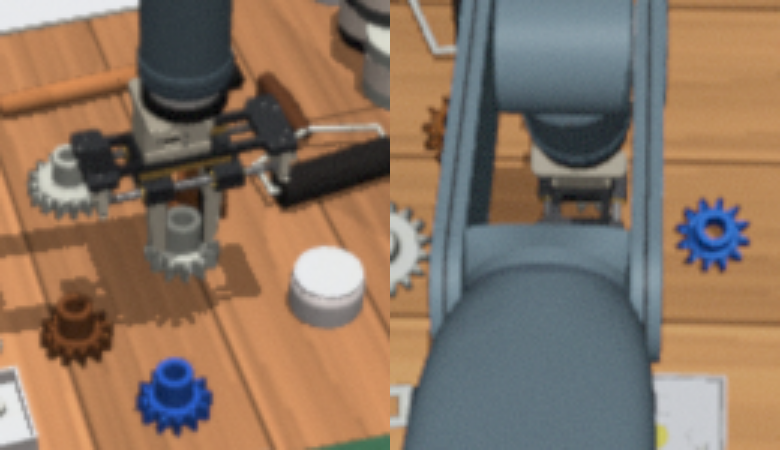

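Run:
```python
from h import *
o,M=frame(542.2,-167.4,-.489)
obs={}
wt=proj("top",o+M@[53,-70.5,16.])[0]; ws=proj("side",o+M@[52,-67.5,16.])[0]
k=-.375
def f(v):
    o,M=frame(*v);P=lambda *a:o+M@np.array(a,float)
    return np.r_[proj("side",P(0,0,46))[0]-(358.2+k,262.5+k),proj("top",P(0,0,46))[0]-(420.5+k,182+k),
     proj("side",P(55,-72.5,34))[0]-(378+k,287.5+k),proj("top",P(55,-72.5,34))[0]-(457.5+k,176.5+k),
     proj("top",P(55,-72.5,16))[0]-wt,proj("side",P(55,-72.5,16))[0]-ws]
r=least_squares(f,[542,-167,-.49],loss="soft_l1");print(r.x,r.fun.reshape(-1,2))
o,M=frame(*r.x)
a=np.vstack([proj(n,[o+M@[0,0,46],o,o+M@[55,-72.5,34],o+M@[14*1,0,0],o+M@[-14,0,0]]) for n in("side","top")]);print(a)
ims=[]
for n,(x,y) in(("side",(330,240)),("top",(400,140))):
    im=cv2.imread(f"pics/{n}0.png")[y:y+65,x:x+65]; im=cv2.resize(im,None,fx=6,fy=6,interpolation=cv2.INTER_CUBIC)
    D=lambda P,col:[cv2.circle(im,tuple(int(t) for t in (q-[x,y]+.5)*6-.5),1,col,-1) for q in proj(n,P)]
    T=np.radians(np.arange(0,360,12))
    ring=lambda cx,cy,z,r:o+np.c_[cx+r*np.cos(T),cy+r*np.sin(T),0*T+z]@M.T
    D(ring(0,0,46,5),(0,0,255));D(ring(0,0,0,14),(255,0,0));D(ring(0,0,40,9),(0,255,255));D(ring(55,-72.5,18,65),(0,0,255))
    ims.append(im)
cv2.imwrite("pics/crop3.png",np.hstack(ims))
```

```text
[ 542.24  -165.442   -0.491] [[-0.231 -0.779]
 [ 0.195  0.058]
 [-1.056 -0.922]
 [ 0.155 -0.196]
 [ 0.345 -0.241]
 [ 0.543  0.97 ]]
[[357.594 261.346]
 [366.204 272.697]
 [376.569 286.203]
 [371.345 271.84 ]
 [361.119 273.546]
 [420.32  181.683]
 [421.618 177.129]
 [457.28  175.929]
 [424.259 172.637]
 [418.998 181.583]]
```

View pics/crop3.png

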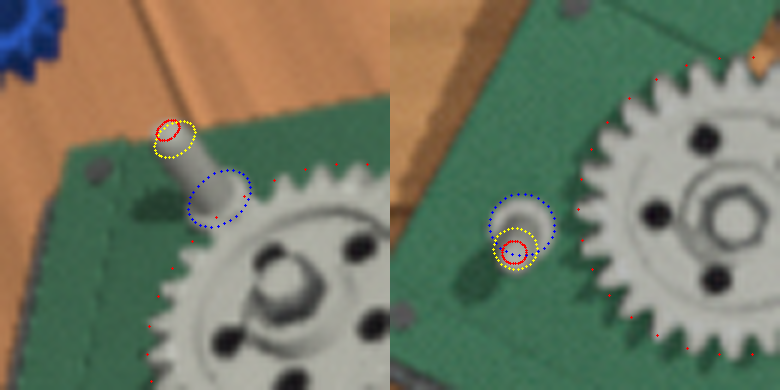

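```bash
cat >> h.py <<'E'
V=[542.24,-165.442,-.491]
def pose(h,a,dx=0,dy=0,v=V):
    o,M=frame(*v);z=-M[:,2];c,s=np.cos(np.radians(a)),np.sin(np.radians(a))
    y=M@np.array([c,s,0]);x=np.cross(y,z)
    return o+M@np.array([dx,dy,h+106.]),R.from_matrix(np.c_[x,y,z]).as_euler("xyz")
def st(v=V):
    ob=bot.get_obs();o,M=frame(*v);l=M.T@(ob["eef_pos"]-o);l[2]-=106
    Y=M.T@R.from_euler("xyz",ob["ee_rot"]).as_matrix()[:,1]
    return "t %.1f"%ob["t"],"loc",l,"a %.1f"%np.degrees(np.arctan2(Y[1],Y[0])),"F",M.T@ob["contact_force"],"M",M.T@ob["moment"],"w %.3f"%(ob["grip_width"]*93)
E
python3 - <<'E'
from h import *
a=-13.46
bot.move_ptp(*pose(70,a)); bot.pause(.2); print(*st())
r=bot.move_l(pose(22,a)[0],max_speed=40,f_stop=6); print(r,*st())
E
```

```text
t 8.9 loc [ 0.031  0.894 69.606] a -13.4 F [-2.749 -0.274 -3.932] M [-0.044  0.84   0.055] w 33.036
False t 10.3 loc [-0.61  -0.019 21.95 ] a -13.5 F [-5.693 -1.488 -6.816] M [-0.304  1.455  0.066] w 32.922
```

Run:
```python
from h import *
a0=-13.46;dx=-.7;dy=-.3
bot.move_l(*pose(21,a0,dx,dy),max_speed=40)
print(*st())
for i,d in enumerate([0,2.5,-2.5,5,-5,7.5,-7.5]):
    if i: bot.move_l(*pose(19,a0+d,dx,dy),max_speed=30)
    r=bot.move_l(*pose(12,a0+d,dx,dy),max_speed=25,f_stop=8)
    print(d,r,*st())
    if not r: break
```

```text
t 10.6 loc [-0.756 -0.266 21.095] a -13.5 F [-5.011 -0.63  -4.939] M [-0.182  1.338  0.073] w 33.027
0 True t 10.8 loc [-1.122 -0.024 16.578] a -13.4 F [ 2.347  4.175 -3.941] M [ 0.608 -0.3    0.193] w 32.749
2.5 False t 11.6 loc [-0.8   -0.293 11.706] a -11.0 F [-2.482  0.549 -5.41 ] M [0.045 0.948 0.019] w 33.150
```

Run:
```python
from h import *
a=-10.96;dx=-.8;dy=-.3
r=bot.move_l(*pose(3,a,dx,dy),max_speed=30,f_stop=10);print(r,*st())
if not r:
    r=bot.move_l(*pose(-4,a,dx,dy),max_speed=12,f_stop=10);print(r,*st())
for n in("side","top"): cv2.imwrite(f"pics/{n}2.png",bot.read_camera(n))
im=[cv2.imread(f"pics/{n}2.png") for n in("side","top")]
c=lambda i,x,y:cv2.resize(i[y:y+100,x:x+100],None,fx=4,fy=4,interpolation=cv2.INTER_CUBIC)
cv2.imwrite("pics/crop4.png",np.hstack([c(im[0],320,220),c(im[1],390,120)]))
```

```text
False t 12.1 loc [-0.805 -0.241  2.738] a -11.0 F [-2.668  1.325 -5.939] M [0.194 0.934 0.102] w 32.920
True t 12.4 loc [-0.881 -0.281  1.004] a -10.9 F [ 0.171 -0.882  5.294] M [-0.132  0.187  0.107] w 33.212
```

View pics/crop4.png

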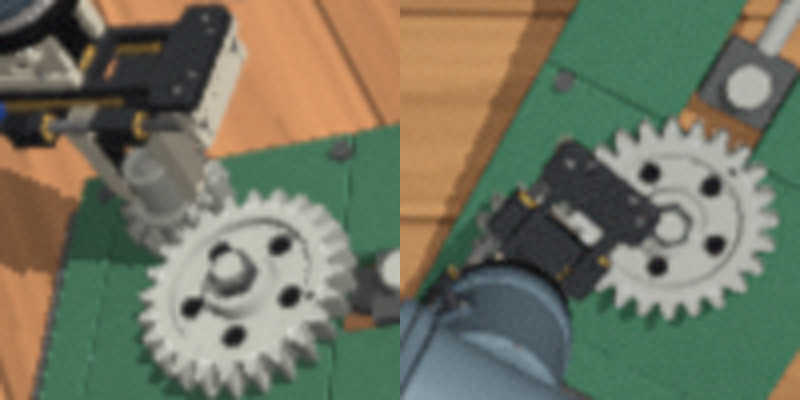

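Run:
```python
from h import *
a=-10.96;dx=-.8;dy=-.3
for d in(1.5,-1.5,0):
    bot.move_l(*pose(1.6,a+d,dx,dy),max_speed=20)
    r=bot.move_l(*pose(-4,a+d,dx,dy),max_speed=12,f_stop=14);print(d,r,*st())
```

```text
1.5 True t 13.1 loc [-1.451 -0.367  1.015] a -9.5 F [-0.377 -0.769  3.645] M [-0.22   0.192  0.012] w 32.820
-1.5 True t 13.6 loc [-0.93   0.087  1.019] a -12.4 F [ 0.479 -0.179  2.775] M [-0.011  0.101  0.261] w 33.202
0 True t 14.2 loc [-1.155 -0.291  1.014] a -11.0 F [ 0.527 -0.176  4.218] M [-0.152  0.197  0.134] w 32.807
```

Run:
```python
from h import *
a=-10.96;dx=-1;dy=-.2
for d in np.arange(6,97,10):
    bot.move_l(*pose(1.1,a+d,dx,dy),max_speed=20);print(d,*st())
    ob=bot.get_obs()
    if np.linalg.norm(ob["contact_force"])>45: print("stop");break
for n in("side","top"): cv2.imwrite(f"pics/{n}3.png",bot.read_camera(n))
o,M=frame(*V)
for n in("side","top"):
    for k in(0,2,3): print(n,k,phase(n,cv2.imread(f"pics/{n}{k}.png"),o+M@[55,-72.5,16.],M,24,[59,61,63]))
im=[cv2.imread(f"pics/{n}3.png") for n in("side","top")]
c=lambda i,x,y:cv2.resize(i[y:y+100,x:x+100],None,fx=4,fy=4,interpolation=cv2.INTER_CUBIC)
cv2.imwrite("pics/crop5.png",np.hstack([c(im[0],320,220),c(im[1],390,120)]))
```

```text
6 t 14.4 loc [-2.441 -0.514  1.077] a -4.9 F [-4.109 -1.991  3.329] M [-0.482  1.076  0.111] w 32.949
16 t 14.7 loc [-2.451 -0.55   1.071] a 5.0 F [-4.65  -1.307  3.32 ] M [-0.547  1.093  0.001] w 32.715
26 t 15.1 loc [-2.461 -0.49   1.061] a 15.0 F [-4.009 -1.846  3.052] M [-0.388  1.052  0.006] w 32.740
36 t 15.4 loc [-2.39  -0.678  1.067] a 25.0 F [-4.312 -2.92   3.519] M [-0.683  1.07  -0.031] w 33.183
46 t 15.7 loc [-2.383 -0.589  1.072] a 35.0 F [-3.915 -2.364  2.95 ] M [-0.526  1.102  0.034] w 33.527
56 t 16.0 loc [-2.504 -0.473  1.061] a 45.0 F [-4.236 -1.941  3.444] M [-0.338  1.102  0.03 ] w 33.136
66 t 16.4 loc [-2.329 -0.698  1.062] a 55.0 F [-4.641 -2.216  3.529] M [-0.676  1.057  0.008] w 32.782
76 t 16.7 loc [-2.412 -0.575  1.072] a 65.0 F [-4.659 -2.835  3.38 ] M [-0.461  1.053 -0.001] w 33.155
86 t 17.0 loc [-2.395 -0.451  1.083] a 75.0 F [-3.845 -0.765  3.382] M [-0.31  1.04  0.  ] w 33.204
96 t 17.3 loc [-2.357 -0.678  1.065] a 85.0 F [-5.234 -3.246  4.34 ] M [-0.6    1.028 -0.032] w 32.587
side 0 (np.float64(48.30364062262519), np.float64(-2.0), np.float64(3.0), np.float64(14.70657530662421), np.float32(106.004005))
side 2 (np.float64(47.972189669606905), np.float64(-2.0), np.float64(2.0), np.float64(14.623668505214066), np.float32(93.9679))
side 3 (np.float64(48.93423438567849), np.float64(-2.0), np.float64(2.0), np.float64(14.745766321586254), np.float32(94.163055))
top 0 (np.float64(102.65817364333898), np.float64(-1.0), np.float64(0.0), np.float64(14.296351600384407), np.float32(154.97485))
top 2 (np.float64(80.66067427001298), np.float64(-1.0), np.float64(0.0), np.float64(14.242836589867567), np.float32(155.40509))
top 3 (np.float64(80.06595234663509), np.float64(-1.0), np.float64(0.0), np.float64(14.324676306929412), np.float32(145.7922))
```

View pics/crop5.png

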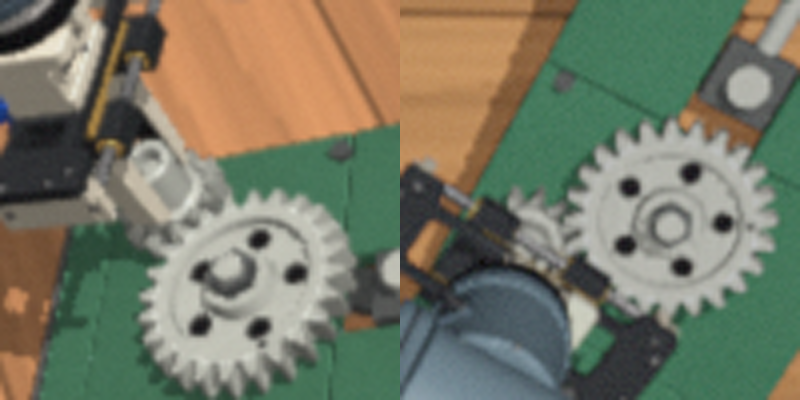

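Run:
```python
from h import *
bot.command_gripper(.6);print(*st())
bot.move_l(pose(80,85.04,-1,-.2)[0],max_speed=100);print(*st())
bot.move_ptp([350,150,320],[np.pi,0,np.radians(90)])
ims=[]
o,M=frame(*V)
for n,(x,y) in(("side",(330,230)),("top",(390,130))):
    full=bot.read_camera(n);cv2.imwrite(f"pics/{n}4.png",full)
    print(n,phase(n,full,o+M@[55,-72.5,16.],M,24,[59,61,63]))
    im=cv2.resize(full[y:y+75,x:x+75],None,fx=5,fy=5,interpolation=cv2.INTER_CUBIC)
    D=lambda P,col:[cv2.circle(im,tuple(int(t) for t in (q-[x,y]+.5)*5-.5),1,col,-1) for q in proj(n,P)]
    T=np.radians(np.arange(0,360,15))
    ring=lambda z,r:o+np.c_[r*np.cos(T),r*np.sin(T),0*T+z]@M.T
    D(ring(52,17),(0,0,255));D(ring(18,35),(255,0,0))
    ims.append(im)
cv2.imwrite("pics/crop6.png",np.vstack([np.hstack(ims)]))
print(bot.get_obs()["t"])
```

```text
t 18.0 loc [-0.852 -0.161  1.113] a 85.0 F [-0.178  0.184 -0.433] M [-0.013  0.23   0.002] w 55.887
t 19.0 loc [-1.271 -0.226 79.737] a 85.0 F [-0.056 -0.192  0.506] M [-0.016  0.263 -0.063] w 55.595
side (np.float64(45.608547976958896), np.float64(-2.0), np.float64(2.0), np.float64(14.749304479190664), np.float32(89.20313))
top (np.float64(96.69689776541412), np.float64(-1.0), np.float64(0.0), np.float64(14.490733903974256), np.float32(150.17029))
20.5
```

View pics/crop6.png

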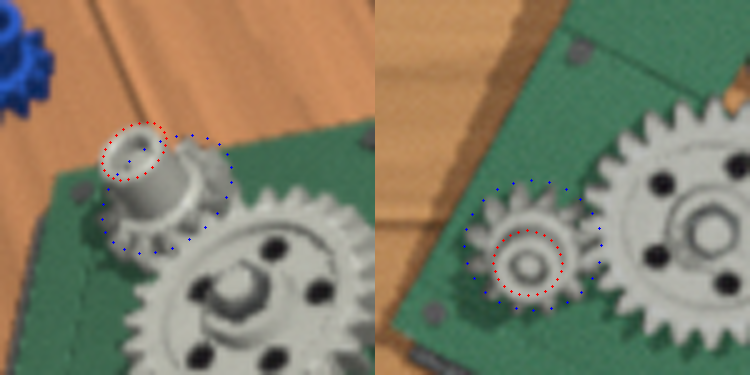

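```bash
python3 -c "
from rig import bot
print(bot.job_done())"
```

```text
the job is handed in; nothing more can be done
None
```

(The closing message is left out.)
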